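# Start the jack screw in its threaded boss

## Task

The hex bolt of the small screw jack is only standing on the first thread of its boss. To start it without crossing the thread, turn it backward (anticlockwise from above) until you feel it drop one thread, then turn it forward (clockwise) one full turn, and finish still gripping its hexagon head, so that it is held started and still. Leave the collar, the bearing and the ring gauge beside the jack where they are.

Things in the scene. Friction and masses are not known exactly. Their poses are not given: they have to be found in the camera images.
- jack_base: Screw jack base, fixed to the bench: dark steel plate 100 x 100 x 12 mm with a screw head (18 mm above the bench) in each corner and an upright round steel boss in the middle, 56 mm in diameter, its top 77 mm above the bench. Origin: centre of the plate's underside, on the bolt's axis; z up.
- bolt: Steel hex bolt upright in the boss, about 0.45 kg. Head 36 mm across flats (41.6 across corners), 24 mm high, on a flange 45 mm wide, 4 mm thick; 28 mm threaded shank below, right-hand, pitch 6 mm. Origin on the axis at mid-height of the head, about 122 mm above the bench; z up. Flats look along its x axis, both ways, and at every 60 degrees from it. Cannot tilt; turns easily (under 0.1 N m).
- bolt_turn (a joint): angle the bolt has been turned, rad, positive forward (clockwise from above), counting on over full turns; -0.3 to 0.3 at the start. Its zero does not tell where the thread begins: the drop comes 0.3 to 1.5 rad backward of the start.
- bolt_drop (a joint): how far the bolt is down, m: 0 on the crest of the first thread, 0 to 0.002 at the start, lowest 0.021. Turned backward it rises a little, then can fall 0.006; from there each turn forward lowers it 0.006. Play 0.001. Let go, it falls by its own weight; gripped firmly it stays up in the fingers, so press it down lightly to feel the drop and to follow the thread.
- collar_near: loose bright metal collar, 41 mm wide and high, left of the jack; origin centre of underside. Bystander.
- bearing_near: loose ball bearing 32 mm wide, 9 mm high, right of the jack; origin centre of underside. Bystander.
- ring_near: loose ring gauge 65 mm wide, 14 mm high, lying in front of the jack and to its left; origin centre of underside. Bystander.

How it is judged:
By the outcome, as a careful person would: the job done as asked, in the order asked, and still so for the second after the job is handed in, while the arm keeps its last pose, push and grip.
It also fails if it takes over 67 s, if anything falls off the work surface, if the arm or the gripper's body presses on something with over 40 N, if the wrist force passes 120 N, or if a joint passes its speed limit or range.

## Robot

A 6-joint arm with a two-finger parallel gripper is mounted at the origin on a cart in front of the work surface, level with it; the furniture and walls round the work are solid. World frame = base frame: x ahead of the robot, y to its left, z up, the work surface at z = 0. Lengths are in m, angles in rad, forces in N, time in s.
With the tool pointing down it reaches from about 0.35 to 0.925 m from the base axis. Payload 6.4 kg.
Tool frame: the origin (TCP) lies on the centre line of the jaws, within the pads' length; the fingertips stand ctrl.finger_overhang ahead of it and the grasp point (between the pads) lies 5 mm behind it (ctrl.finger_overhang is the distance from the TCP to the fingertips, in m); x points along the fingers, y is the direction in which the jaws open and shut, and the axes are right-handed (so a half turn about x gives the same grasp; the last joint's range is limited). The gripper opens to 94 mm and grips with 3 to 60 N. Pads are 16 mm wide; open, the fingers measure 119 mm over their backs; the gripper's body (75 mm by 177 mm) begins 78 mm behind the grasp point.
Start: joints at [-1.476, 0.245, 1.558, -0, 1.339, -0.174], TCP at [0.173, -0.627, 0.219] pointing down, gripper open.
Joint ranges: [-3.13, 3.13], [-1.02, 2.26], [0.13, 2.54], [-0.95, 4.09], [0.21, 2.88], [-2.74, 2.74]. Speed limits (rad/s): [2.57, 2.57, 3.14, 3.14, 3.14, 3.14].

## Interface

Orientations are given as a rotation vector (axis times angle).
In Python, from workcell import ctrl, claw, kin, optics gives the robot as it stands. The module is installed in compiled form; this text tells all that it offers. Calls block until the motion is done:
- ctrl.move_ptp(position, orientation): joint-space move of the TCP to a pose.
- ctrl.move_straight(position, ori=None, feed=0.15): straight line of the TCP; ori=None keeps the orientation; feed is the mean speed in m/s.
- ctrl.move_j(angles): joint-space move.
- claw.let_go() and claw.grasp(f_grip=None): open the fingers fully, or close them until they stop; f_grip is the grip in N (None keeps the last).
- ctrl.dwell(seconds).
- kin.solve_ik(position, orientation): joint angles nearest the present ones, or None.
- optics.get_image(name): name is "scene" or "side" or "wrist"; returns the picture (480x640x3 uint8, red, green, blue); there is no depth.
- optics.calibration(name): a dict with "camera_matrix" (3x3 intrinsics, pixels), "R" (3x3) and "t" (3): a world point X has camera coordinates R X + t; the wrist camera has in their place "tool_from_camera" (4x4, takes a point from camera to tool coordinates, whose origin is the TCP and whose axes are the tool frame's). Camera axes: x right, y down, z forward; pixel columns grow to the right and rows downward; lengths in m; the calibration is good to about 2 mm. A picture is of the moment at which its call begins: read the wrist's pose just before it. calibration takes no time and is no camera call.
A pose or a line that the arm cannot do raises ctrl.IKError and nothing moves.
- ctrl.sign_off(): hands the job in, once; it reports no verdict.
Readings, each from a call of its own:
- ctrl.read_t(): time.
- ctrl.read_qpos(): joint angles.
- ctrl.read_qd(): joint speeds.
- ctrl.read_effort(): joint torques, N m.
- ctrl.read_tcp_pos(): TCP position.
- ctrl.read_tcp_rot(): TCP orientation.
- ctrl.read_contact_force(): force on the tool from outside, world axes, zero at the start.
- ctrl.read_moment(): the same for the moment, N m.
- ctrl.read_grip_width(): opening from 0.0 (shut) to 1.0 (fully open).
Only numpy, scipy, OpenCV 4.12 (cv2) and the standard library are available. Lean on these libraries where they do the work, as an engineer would, in place of code of your own. Each camera call takes 0.05 s, during which the arm holds its last target. There are 200 camera calls.

## Working session

There is one attempt and no reset: what is moved stays moved. The work goes in short steps, each a Python script; the robot and the scene stay as the last script left them, time stands still between calls to the robot, and variables do not carry over. Pictures are saved under pics/ and viewed, about 8 in all and at most 12, crops included, and the job is handed in when it is done.

```bash
mkdir -p pics; python3 - <<'E'
from workcell import ctrl, claw, kin, optics
import cv2, numpy as np
a=optics.get_image("scene"); b=optics.get_image("side")
cv2.imwrite("pics/scene0.png",a[:,:,::-1]); cv2.imwrite("pics/side0.png",b[:,:,::-1])
for n in("scene","side","wrist"):print(n,optics.calibration(n))
print(ctrl.finger_overhang,ctrl.read_t(),ctrl.read_tcp_pos(),ctrl.read_tcp_rot(),ctrl.read_grip_width())
E
```

```text
scene {'camera_matrix': array([[447.71199613,   0.        , 315.18284491],
       [  0.        , 447.71199613, 235.774185  ],
       [  0.        ,   0.        ,   1.        ]]), 'R': array([[ 0.97935265, -0.20213533, -0.003113  ],
       [-0.15489646, -0.74040565, -0.65406923],
       [ 0.12990562,  0.64104663, -0.75642829]]), 't': array([-0.48328264,  0.30309518,  0.74372809])}
side {'camera_matrix': array([[581.03649482,   0.        , 343.47265832],
       [  0.        , 581.03649482, 244.21417828],
       [  0.        ,   0.        ,   1.        ]]), 'R': array([[ 0.99993694,  0.00376455,  0.01058054],
       [ 0.011058  , -0.49445348, -0.86913375],
       [ 0.00195968,  0.86919594, -0.49446393]]), 't': array([-0.52870212,  0.18801485,  0.8021947 ])}
wrist {'camera_matrix': array([[336.01079681,   0.        , 324.36888899],
       [  0.        , 336.01079681, 235.90720472],
       [  0.        ,   0.        ,   1.        ]]), 'tool_from_camera': array([[-1.47078385e-03, -2.36893862e-01,  9.71534423e-01,
        -1.65326547e-01],
       [ 9.99997982e-01,  9.80851402e-04,  1.75303985e-03,
         4.08218386e-04],
       [-1.36821528e-03,  9.71535041e-01,  2.36891941e-01,
        -6.82336155e-02],
       [ 0.00000000e+00,  0.00000000e+00,  0.00000000e+00,
         1.00000000e+00]])}
0.014 0.1 [ 0.17258436 -0.62615154  0.21847588] [ 2.07856516  0.28283104 -2.07843842] 1.000801024795821
```

View pics/scene0.png

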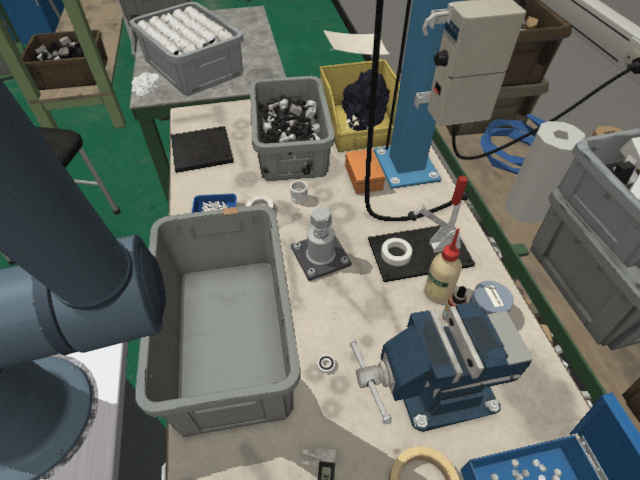

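View pics/side0.png

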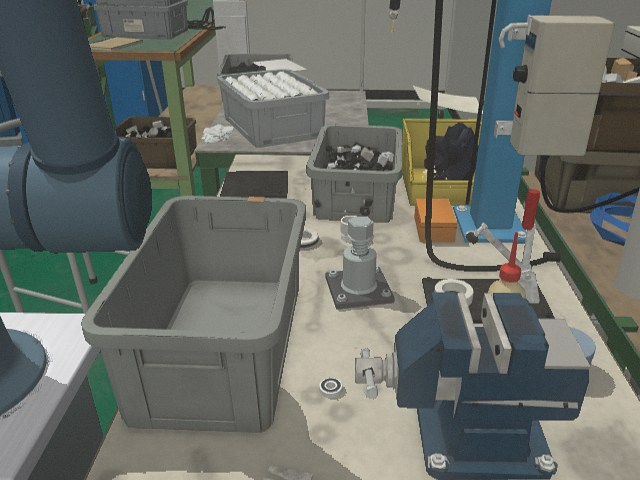

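The bolt head is at about scene (320,213) and side (359,222). The collar is behind it, the bearing is in front at scene (327,364), the ring is half hidden behind the tote, and a tall grey tote stands left of the jack. Next I'll triangulate these.

```bash
cat > h.py <<'E'
from workcell import ctrl, claw, kin, optics
import cv2, numpy as np
from scipy.spatial.transform import Rotation as Ro
C={n:optics.calibration(n) for n in("scene","side","wrist")}
def ray(n,p):
    c=C[n]; d=np.linalg.inv(c["camera_matrix"])@[p[0],p[1],1]
    return -c["R"].T@c["t"], c["R"].T@d
def plane(n,p,z):
    o,d=ray(n,p); return o+d*(z-o[2])/d[2]
def tri(p,q):
    P=[C[n]["camera_matrix"]@np.c_[C[n]["R"],C[n]["t"]] for n in("scene","side")]
    X=cv2.triangulatePoints(P[0],P[1],np.array(p,float).reshape(2,1),np.array(q,float).reshape(2,1))[:,0]; return X[:3]/X[3]
def wray(p,pos,rot):
    T=C["wrist"]["tool_from_camera"]; R=Ro.from_rotvec(rot).as_matrix()
    d=np.linalg.inv(C["wrist"]["camera_matrix"])@[p[0],p[1],1]
    return pos+R@T[:3,3], R@T[:3,:3]@d
def wplane(p,pos,rot,z):
    o,d=wray(p,pos,rot); return o+d*(z-o[2])/d[2]
def rot(a): # tool down, jaw (y) axis at angle a in the xy plane
    x=np.array([0,0,-1.]); y=np.array([np.cos(a),np.sin(a),0]); return Ro.from_matrix(np.c_[x,y,np.cross(x,y)]).as_rotvec()
E
python3 - <<'E'
from h import *
np.set_printoptions(precision=4,suppress=True)
print("head",tri((320,213),(359,222)), plane("scene",(320,213),.134))
print("plate corners z.012",[plane("scene",p,.012) for p in((292,243),(330,233),(350,262),(310,278))])
print("tote corner",plane("scene",(273,212),.1),tri((273,212),(303,201)),tri((297,382),(270,341)))
print("cable",tri((367,200),(428,255)), "column",plane("scene",(385,183),0),plane("scene",(415,190),0))
print("spindle/box",tri((437,77),(525,150)))
print("bearing",plane("scene",(327,364),.005),"collar",plane("scene",(299,192),.02),"ring",plane("side",(308,240),.0),plane("scene",(262,202),.014))
R=Ro.from_rotvec(ctrl.read_tcp_rot()).as_matrix();print(R)
for a in np.radians(range(-180,180,15)):
    p=tri((320,213),(359,222));p[2]=.14
    q=kin.solve_ik(p,rot(a)); print(round(np.degrees(a)),None if q is None else np.array(q))
E
```

```text
head [0.5522 0.2392 0.1291] [0.5519 0.2349 0.134 ]
plate corners z.012 [array([0.4984, 0.2733, 0.012 ]), array([0.5858, 0.2845, 0.012 ]), array([0.6088, 0.197 , 0.012 ]), array([0.5186, 0.1739, 0.012 ])]
tote corner [0.4655 0.2892 0.1   ] [0.4622 0.2157 0.1765] [ 0.4469 -0.096   0.1535]
cable [ 0.7009  0.4007 -0.0257] column [0.7597 0.4283 0.    ] [0.8242 0.3888 0.    ]
spindle/box [0.9705 0.7165 0.088 ]
bearing [ 0.5127 -0.0115  0.005 ] collar [0.5407 0.4196 0.02  ] ring [0.4565 0.4074 0.    ] [0.4503 0.4102 0.014 ]
[[-0.0002  0.2656 -0.9641]
 [ 0.0017 -0.9641 -0.2656]
 [-1.     -0.0017 -0.0003]]
-180 None
-165 None
-150 None
-135 [0.2206 0.2166 1.7442 0.     1.1808 2.5768]
-120 [0.2206 0.2166 1.7442 0.     1.1808 2.315 ]
-105 [ 0.2206  0.2166  1.7442 -0.      1.1808  2.0532]
-90 [ 0.2206  0.2166  1.7442 -0.      1.1808  1.7914]
-75 [0.2206 0.2166 1.7442 0.     1.1808 1.5296]
-60 [ 0.2206  0.2166  1.7442 -0.      1.1808  1.2678]
-45 [ 0.2206  0.2166  1.7442 -0.      1.1808  1.006 ]
-30 [0.2206 0.2166 1.7442 0.     1.1808 0.7442]
-15 [ 0.2206  0.2166  1.7442 -0.      1.1808  0.4824]
0 [ 0.2206  0.2166  1.7442 -0.      1.1808  0.2206]
15 [ 0.2206  0.2166  1.7442 -0.      1.1808 -0.0412]
30 [ 0.2206  0.2166  1.7442  0.      1.1808 -0.303 ]
45 [ 0.2206  0.2166  1.7442 -0.      1.1808 -0.5648]
60 [ 0.2206  0.2166  1.7442 -0.      1.1808 -0.8266]
75 [ 0.2206  0.2166  1.7442 -0.      1.1808 -1.0884]
90 [ 0.2206  0.2166  1.7442 -0.      1.1808 -1.3502]
105 [ 0.2206  0.2166  1.7442 -0.      1.1808 -1.612 ]
120 [ 0.2206  0.2166  1.7442 -0.      1.1808 -1.8738]
135 [ 0.2206  0.2166  1.7442  0.      1.1808 -2.1356]
150 [ 0.2206  0.2166  1.7442 -0.      1.1808 -2.3974]
165 [ 0.2206  0.2166  1.7442 -0.      1.1808 -2.6592]
```

```bash
python3 - <<'E'
from h import *
np.set_printoptions(precision=4,suppress=True)
p=ctrl.read_tcp_pos(); ctrl.move_straight([p[0],p[1],.40],feed=.3)
a=np.radians(90)
ctrl.move_ptp([.552,.237,.27],rot(a))
P,R=ctrl.read_tcp_pos(),ctrl.read_tcp_rot(); im=optics.get_image("wrist"); cv2.imwrite("pics/w1.png",im[:,:,::-1]); np.save("w1.npy",np.r_[P,R])
print(P,R,ctrl.read_qpos(),ctrl.read_t(),ctrl.read_contact_force())
s=optics.get_image("side");cv2.imwrite("pics/side1.png",s[:,:,::-1])
E
```

```text
[0.5524 0.2364 0.2701] [ 0.0008  1.5706 -0.0009] [ 0.2161  0.093   1.6367 -0.0001  1.4117 -1.3538] 4.225 [0.4034 0.1131 0.0117]
```

View pics/w1.png

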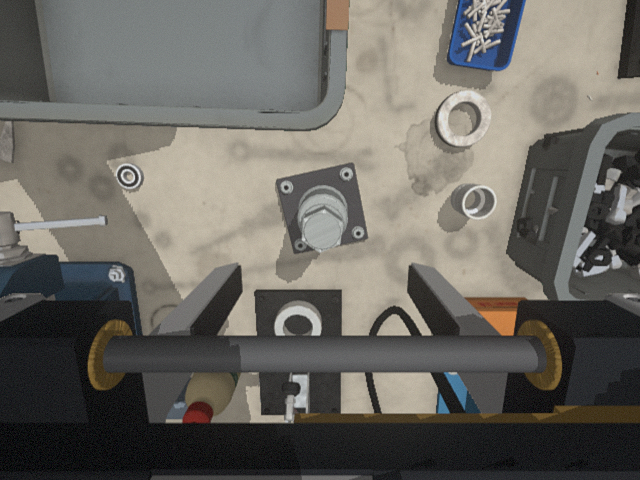

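The head is at about wrist (322,227), with the four plate screws at (287,187), (347,174), (358,233) and (301,245). Next I'll zoom in on the hexagon.

```bash
python3 - <<'E'
from h import *
im=cv2.imread("pics/w1.png")[180:265,275:375]
cv2.imwrite("pics/w1c.png",cv2.resize(im,None,fx=7,fy=7,interpolation=cv2.INTER_CUBIC))
E
```

```text
(no output)
```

View pics/w1c.png

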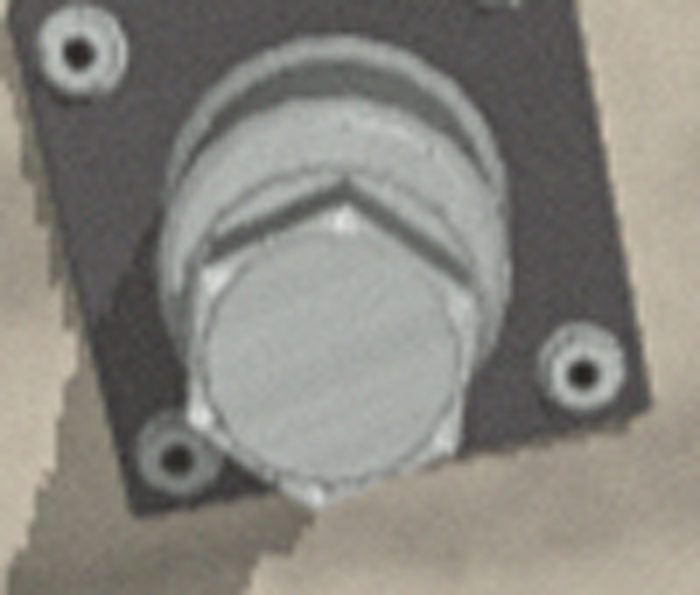

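The chamfered corners are clear in the crop: (345,215), (470,290), (450,435), (318,497), (200,413) and (212,272). I'll map these to world coordinates and check them against the plate screws.

```bash
python3 - <<'E'
from h import *
np.set_printoptions(precision=4,suppress=True)
w=np.load("w1.npy");P,R=w[:3],w[3:]
f=lambda p,z:wplane((275+(p[0]+.5)/7-.5,180+(p[1]+.5)/7-.5),P,R,z)[:2]
W=np.array([f(p,.132) for p in((345,215),(470,290),(450,435),(318,497),(200,413),(212,272))])
c=W.mean(0);d=W-c;r=np.hypot(*d.T);an=np.arctan2(d[:,1],d[:,0])
ph=np.angle(np.exp(6j*an).mean())/6
print("centre",c,"r",r,"corner angles",np.degrees(an),"corner phase",np.degrees(ph),"resid",np.degrees(np.angle(np.exp(6j*(an-ph))))/6)
sc=[wplane(p,P,R,.018)[:2] for p in((287,187),(347,174),(358,233),(301,245))]
print("screws",np.array(sc),np.mean(sc,0))
print("flat normals",np.degrees(ph)+30+np.arange(-3,3)*60)
# tote near corner, far bin: rim heights by ray pairs wrist/side later
E
```

```text
centre [0.5527 0.2335] r [0.0187 0.0201 0.0191 0.0197 0.0193 0.0193] corner angles [ 174.9289  115.7679   54.9982   -5.7401  -65.7025 -125.1347] corner phase -5.147193419017942 resid [ 0.0761  0.9151  0.1453 -0.593  -0.5554  0.0125]
screws [[0.5237 0.1893]
 [0.5079 0.2631]
 [0.582  0.2784]
 [0.5979 0.2054]] [0.5529 0.2341]
flat normals [-155.1472  -95.1472  -35.1472   24.8528   84.8528  144.8528]
```

```bash
python3 - <<'E'
from h import *
np.set_printoptions(precision=4,suppress=True)
w=np.load("w1.npy")
for z in(.14,.16,.18):print(z,wplane((250,129),w[:3],w[3:],z)[:2],plane("scene",(286,300),z)[:2],plane("side",(290,300),z)[:2])
a=np.radians(24.85);c=[.5528,.2338]
ctrl.move_ptp(c+[.25],rot(a))
ctrl.move_straight(c+[.165],feed=.12)
print(ctrl.read_contact_force())
ctrl.move_straight(c+[.126],feed=.06)
print(ctrl.read_tcp_pos(),ctrl.read_contact_force())
claw.grasp(25)
ctrl.dwell(.3)
print(ctrl.read_t(),ctrl.read_tcp_pos(),ctrl.read_contact_force(),ctrl.read_moment(),ctrl.read_grip_width()*94,ctrl.read_qpos())
cv2.imwrite("pics/side2.png",optics.get_image("side")[100:340,240:480,::-1]);cv2.imwrite("pics/scene2.png",optics.get_image("scene")[100:340,200:440,::-1])
a,b=cv2.imread("pics/side2.png"),cv2.imread("pics/scene2.png")
cv2.imwrite("pics/both2.png",cv2.resize(np.hstack([a,b]),None,fx=1.65,fy=1.65))
E
```

```text
0.14 [0.4637 0.1732] [0.4556 0.0492] [0.4596 0.0017]
0.16 [0.4651 0.1774] [0.4546 0.0363] [ 0.4626 -0.0267]
0.18 [0.4665 0.1817] [0.4535 0.0234] [ 0.4657 -0.0551]
[ 0.3902 -0.2407  0.6891]
[0.553  0.2338 0.1262] [ 0.021  -0.2069 -0.5189]
8.2083 [0.5529 0.2338 0.126 ] [1.5758 0.357  0.4994] [ 0.0049 -0.239  -0.0583] 35.91698494546582 [ 0.2114  0.2304  1.7559  0.      1.1551 -0.2223]
```

View pics/both2.png

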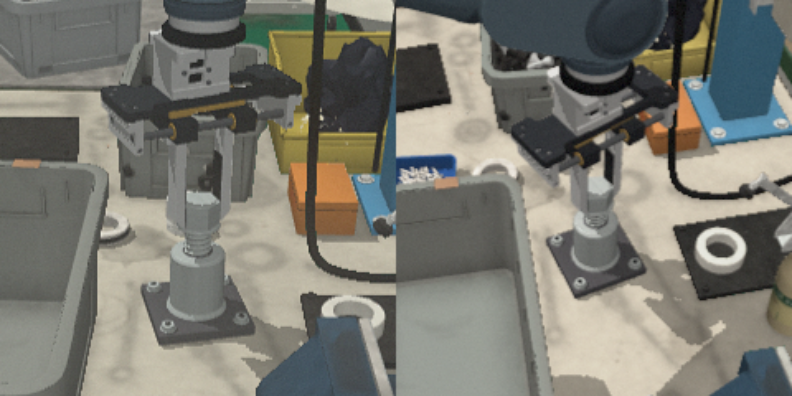

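The grip is seated: the opening is 35.9 mm, lateral forces are small, and the gripper body clears the tote. Next I'll test the press stiffness, then turn backward in small steps with a light press.

```bash
cat >> h.py <<'E'
CX=[.553,.2338]
def go(z,a,feed=.15): ctrl.move_straight([CX[0],CX[1],z],rot(a),feed=feed)
def fz(): return float(np.mean([ctrl.read_contact_force()[2] for _ in range(3)]))
def line(tag,a,zc):
    f,m=ctrl.read_contact_force(),ctrl.read_moment(); p=ctrl.read_tcp_pos()
    print(tag,f"t{ctrl.read_t():.2f} a{np.degrees(a):.1f} zc{zc*1e3:.2f} z{p[2]*1e3:.2f} F{f.round(1)} Mz{m[2]:.2f} q6 {ctrl.read_qpos()[5]:.3f} w{ctrl.read_grip_width()*94:.1f}")
E
python3 - <<'E'
from h import *
a=np.radians(24.85);z=.126
for dz in(.0005,.001,.0015):
    go(z-dz,a); line("press",a,z-dz)
    if fz()>10: break
for i in range(2):
    a+=.06; go(z-dz,a); line("turn",a,z-dz)
E
```

```text
press t8.56 a24.9 zc125.50 z125.91 F[-0.7  0.7  3.4] Mz-0.04 q6 -0.222 w36.1
press t8.81 a24.9 zc125.00 z125.76 F[-2.7 -1.4  5.9] Mz-0.02 q6 -0.222 w35.6
press t9.06 a24.9 zc124.50 z125.71 F[-3.6 -1.6  8.8] Mz-0.08 q6 -0.222 w35.9
turn t9.31 a28.3 zc124.50 z125.78 F[-4.1 -1.9  8.4] Mz-0.07 q6 -0.283 w35.6
turn t9.56 a31.7 zc124.50 z125.81 F[-4.3 -1.5  8.8] Mz0.06 q6 -0.343 w36.0
```

```bash
python3 - <<'E'
from h import *
a=np.radians(24.85)+.12;zc=.1245;a0=np.radians(24.85);ztop=0;drop=False
while a-a0<1.75:
    a+=.05; go(zc,a); f=fz(); z=ctrl.read_tcp_pos()[2]; ztop=max(ztop,z)
    line("turn",a,zc)
    if f<3 or z<ztop-.0008:
        for k in range(9):            # follow it down without turning
            zc-=.001; go(zc,a); line("  down",a,zc)
            if fz()>8 and k>0: break
        z=ctrl.read_tcp_pos()[2]
        if ztop-z>.004: drop=True;break
    elif f>11: zc+=.0005
print("drop",drop,ztop-z,a-a0); np.save("st.npy",[a,zc,ztop])
E
```

```text
turn t9.81 a34.6 zc124.50 z125.84 F[-2.  -1.6  7.3] Mz-0.08 q6 -0.393 w35.7
turn t10.06 a37.5 zc124.50 z125.85 F[-5.2  0.   9.4] Mz0.15 q6 -0.443 w35.9
turn t10.31 a40.3 zc124.50 z125.88 F[-2.6 -1.6  7.8] Mz0.05 q6 -0.493 w35.7
turn t10.56 a43.2 zc124.50 z125.90 F[-3.1 -2.4  8.1] Mz0.00 q6 -0.543 w36.0
turn t10.81 a46.0 zc124.50 z125.90 F[-3.5 -1.2  9.7] Mz0.08 q6 -0.593 w35.5
turn t11.06 a48.9 zc124.50 z125.94 F[-3.4 -0.8  9.8] Mz0.13 q6 -0.643 w35.9
turn t11.31 a51.8 zc124.50 z125.81 F[-4.8 -0.6  8.6] Mz0.17 q6 -0.693 w35.8
turn t11.56 a54.6 zc124.50 z125.85 F[-3.2 -1.7  8. ] Mz0.01 q6 -0.743 w35.8
turn t11.81 a57.5 zc124.50 z123.60 F[ 2.3  0.4 -7.2] Mz0.07 q6 -0.792 w36.0
  down t12.06 a57.5 zc123.50 z122.31 F[ 2.   0.8 -7.5] Mz0.08 q6 -0.792 w35.8
  down t12.31 a57.5 zc122.50 z122.14 F[ 1.8  1.6 -6.3] Mz0.05 q6 -0.792 w35.6
  down t12.56 a57.5 zc121.50 z121.39 F[ 0.3  0.4 -5.4] Mz0.00 q6 -0.792 w35.8
  down t12.81 a57.5 zc120.50 z120.72 F[ 0.6  0.1 -3.9] Mz0.08 q6 -0.792 w35.5
  down t13.06 a57.5 zc119.50 z120.41 F[-2.4 -1.   4.3] Mz0.05 q6 -0.792 w36.2
  down t13.31 a57.5 zc118.50 z120.21 F[-3.7 -1.2  7.8] Mz0.04 q6 -0.792 w35.9
  down t13.56 a57.5 zc117.50 z120.10 F[-5.7 -1.8 12.9] Mz0.04 q6 -0.792 w36.0
drop True 0.005840052648193789 0.5700000000000003
```

The drop was clear at 0.57 rad backward, about 5.8 mm. Now I'll go forward half a turn while pressing lightly, then regrasp 180° back, then do the second half turn.

```bash
cat >> h.py <<'E'
def fwd(a,zc,total,n=20):
    s=total/n
    for i in range(n):
        a-=s; zc-=s*.006/(2*np.pi)
        go(zc,a); f=fz()
        if f<5: zc-=.0004
        elif f>9: zc+=.0004
        if i%4==3: line("fwd",a,zc)
        if f>25 or abs(ctrl.read_moment()[2])>1: line("STOP",a,zc); break
    return a,zc
E
python3 - <<'E'
from h import *
a,zc,_=np.load("st.npy"); zc+=.0012; go(zc,a); line("start",a,zc)
a,zc=fwd(a,zc,np.pi)
np.save("st.npy",[a,zc,0])
E
```

```text
start t13.81 a57.5 zc118.70 z120.26 F[-4.2 -0.6  7.8] Mz0.07 q6 -0.792 w35.8
fwd t15.04 a21.5 zc118.10 z119.62 F[-3.2 -2.3  7.8] Mz-0.18 q6 -0.163 w35.6
fwd t16.27 a-14.5 zc117.90 z119.05 F[-4.2 -0.4  7.8] Mz-0.15 q6 0.465 w35.7
fwd t17.51 a-50.5 zc117.30 z118.50 F[-4.2 -0.7  7.1] Mz-0.18 q6 1.093 w35.7
fwd t18.74 a-86.5 zc116.30 z117.83 F[-4.2  0.2  7.2] Mz-0.15 q6 1.722 w35.6
fwd t19.98 a-122.5 zc115.70 z117.23 F[-3.6  0.2  7.7] Mz-0.18 q6 2.350 w35.8
```

```bash
python3 - <<'E'
from h import *
a,zc,_=np.load("st.npy"); z=.1173
go(z,a); line("relax",a,z)
claw.let_go(); ctrl.dwell(.2); line("open",a,z)
P,R=ctrl.read_tcp_pos(),ctrl.read_tcp_rot();cv2.imwrite("pics/w3.png",optics.get_image("wrist")[:,:,::-1])
for k in range(2):
    a+=np.pi/2; go(z,a); line("back",a,z)
cv2.imwrite("pics/w4.png",optics.get_image("wrist")[:,:,::-1])
np.save("st.npy",[a,z,0])
i,j=cv2.imread("pics/w3.png"),cv2.imread("pics/w4.png")
cv2.imwrite("pics/w34.png",np.hstack([i[100:480,130:510],j[100:480,130:510]]))
E
```

```text
relax t20.23 a-122.5 zc117.30 z117.49 F[-1.6 -0.9  2.1] Mz-0.06 q6 2.349 w35.9
open t21.43 a-122.5 zc117.30 z117.33 F[ 0.2  0.4 -0.1] Mz-0.00 q6 2.349 w94.0
back t23.20 a-32.5 zc117.30 z117.29 F[-0.4 -0.2  0.3] Mz-0.02 q6 0.779 w94.2
back t24.92 a57.5 zc117.30 z117.28 F[-0.6  0.8  0.2] Mz-0.03 q6 -0.792 w93.8
```

View pics/w34.png

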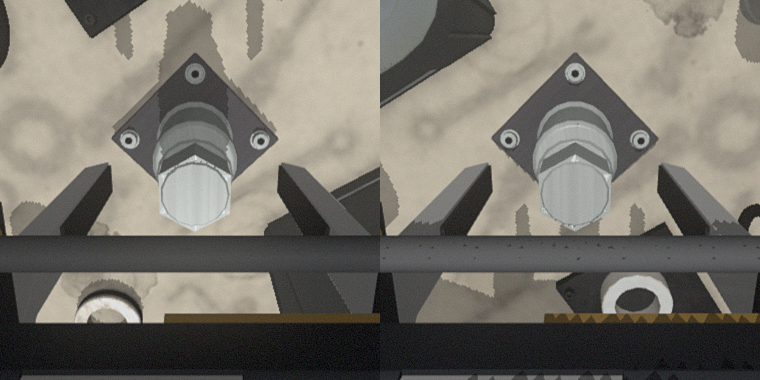

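In both open views the flats are square to the jaws: corners top and bottom, head at about (195,192) and (575,192). So the bolt did not turn when I released it. I'll regrasp and do the second half turn.

```bash
python3 - <<'E'
from h import *
a,z,_=np.load("st.npy")
claw.grasp(25); ctrl.dwell(.2); line("grip",a,z)
zc=z-.0012; go(zc,a); line("press",a,zc)
a,zc=fwd(a,zc,np.pi+np.radians(3))
line("end",a,zc); zc+=.0004; go(zc,a); ctrl.dwell(.5); line("hold",a,zc)
np.save("st.npy",[a,zc,0])
cv2.imwrite("pics/w5.png",optics.get_image("wrist")[:,:,::-1]);cv2.imwrite("pics/side5.png",optics.get_image("side")[:,:,::-1]);cv2.imwrite("pics/scene5.png",optics.get_image("scene")[:,:,::-1])
i,j=cv2.imread("pics/w5.png"),cv2.imread("pics/side5.png")
k=cv2.imread("pics/scene5.png")
cv2.imwrite("pics/fin.png",np.hstack([i[100:480,120:500],np.vstack([cv2.resize(j[180:410,230:490],(400,354))])[:380,:] if 0 else cv2.resize(k[150:390,200:440],(380,380))]))
E
```

```text
grip t26.09 a57.5 zc117.30 z117.31 F[0.2 0.  0.7] Mz-0.00 q6 -0.792 w35.7
press t26.34 a57.5 zc116.10 z117.13 F[-1.9  0.   5.1] Mz-0.02 q6 -0.792 w35.8
fwd t27.57 a20.9 zc115.09 z116.42 F[-2.  -0.1  7.8] Mz-0.12 q6 -0.155 w35.6
fwd t28.81 a-15.7 zc114.48 z115.77 F[-1.6  0.6  6.2] Mz-0.14 q6 0.484 w36.0
fwd t30.04 a-52.3 zc113.87 z115.18 F[-1.4 -0.   7.3] Mz-0.08 q6 1.123 w35.7
fwd t31.27 a-88.9 zc113.26 z114.54 F[-1.  -0.7  5.8] Mz-0.02 q6 1.761 w35.8
fwd t32.51 a-125.5 zc112.65 z113.94 F[-1.7 -2.1  7.3] Mz-0.23 q6 2.400 w35.3
end t32.51 a-125.5 zc112.65 z113.94 F[-1.7 -2.1  7.3] Mz-0.23 q6 2.400 w35.3
hold t33.26 a-125.5 zc113.05 z114.03 F[-2.1 -0.5  6.5] Mz-0.00 q6 2.400 w35.5
```

View pics/fin.png

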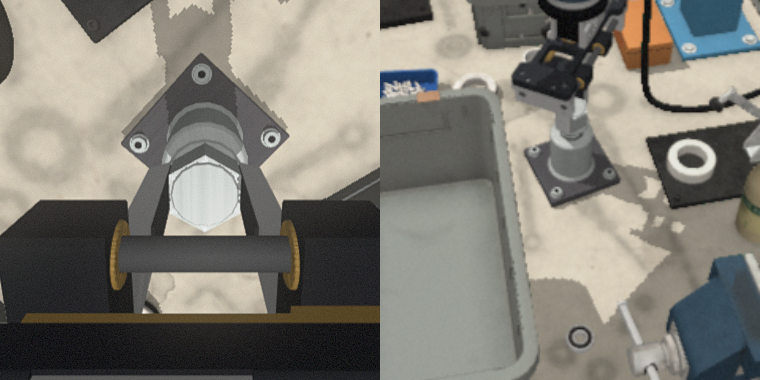

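The head at (205,192) is still held square between the pads. The bearing at (580,337) and the ring sit where they were. The bolt went down 6.2 mm over the 363° forward, which matches the 6 mm pitch. I'm handing it in with the present grip and light press.

```bash
python3 - <<'E'
from h import *
line("final",0,0); print(abs(ctrl.read_qd()).max()); ctrl.sign_off()
E
```

```text
final t33.41 a0.0 zc0.00 z114.03 F[-2.8 -0.7  6.9] Mz0.03 q6 2.400 w36.0
0.0015968036366432884
the job is handed in; nothing more can be done
```

The bolt is started. I handed the job in at 33.4 s with the gripper still holding the head, 25 N grip and about 7 N downward press.

- **Backward turn:** I gripped the hexagon across its flats and turned it anticlockwise with about 8 N of press. It dropped 5.8 mm after 0.57 rad.
- **Forward turn:** I then turned it clockwise in two half turns, regripping 180° back in between because of the last joint's range. A wrist picture showed that the bolt did not turn when released. I added 3° to the second half turn to cover any lag, so the forward turn was 363°.
- **Last checks:**
  - The bolt went down about 6.2 mm over the forward turn, which matches the 6 mm pitch.
  - The grip width was 36 mm, the arm was still, and the moment about the bolt's axis was near zero.
- **Bystanders:** The bearing and ring gauge looked undisturbed in the last picture. The collar was hidden behind the gripper there, so I did not recheck it, but the arm did not go near it.

None of the checks failed or disagreed.

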